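Build the sieve stack on the shaker

ROBOT

A 6-joint arm with a two-finger parallel gripper is mounted at the origin on the work surface. World frame = base frame: x ahead of the robot, y to its left, z up, the work surface at z = 0. Lengths are in m, angles in rad, forces in N, time in s.
With the tool pointing down it reaches from about 0.35 to 0.775 m from the base axis. Payload 7.3 kg.
Tool frame: the origin (TCP) lies at the centre of the arm's flange, where the gripper is bolted on; the fingertips stand 178 mm ahead of it and the grasp point (between the pads) lies 159 mm ahead of it; x points along the fingers, y is the direction in which the jaws open and shut, and the axes are right-handed (so a half turn about x gives the same grasp; the last joint's range is limited). The gripper opens to 92 mm and grips with 3 to 60 N. Pads are 19 mm wide; open, the fingers measure 130 mm over their backs; the gripper's body (75 mm by 190 mm) begins 47 mm behind the grasp point.
Start: joints at [1.1, 0.342, 1.524, -0, 1.275, -0.146], TCP at [0.168, 0.498, 0.405] pointing down, gripper open.
Joint ranges: [-2.53, 2.53], [-0.77, 2.02], [0.04, 2.7], [-1, 4.14], [0.28, 2.66], [-3.11, 3.11]. Speed limits (rad/s): [2.57, 2.57, 3.14, 3.14, 3.14, 3.14].

INTERFACE

Orientations are given as [roll, pitch, yaw] about the fixed x, y, z axes, in that order (R = Rz(yaw) Ry(pitch) Rx(roll)).
In Python, from cell import readout, cams, workorder gives the robot as it stands.
- The arm moves only by the shell command python3 -m inch 'ROWS' [FORCE]. ROWS is text: rows parted by semicolons, each of 5 numbers parted by spaces: the shift along the world's x, y, z in mm, then the turn about the world's z in rad, then the opening, from 0 (shut) to 1 (fully open). A call has 1 to 8 rows; each row shifts and turns the commanded pose from where the row before left it; what a row does not reach is not made up. A row lasts 1/12 s, in which the tool goes at most 41.7 mm and 7.16 degrees, less where a joint would pass 70% of its speed; a pose out of reach is approached as far as the arm can. A call is refused whole if a number of a shift passes 41.7 or a number of a turn 0.125, either way. A call with a gripper value outside its range is refused whole. The fingers move at their own pace and stop on an object; FORCE is the grip in N (left out, the last holds). Time passes only in rows, so rows that do not move let the fingers close. It gives the time, the measured TCP pose, the force and the opening at its end, in the units of the state.
- readout.observe(): the state, without advancing time (a new reading comes with each control period).
- cams.read_camera(name): name is "scene" or "top"; returns a dict with "color" (480x640x3 uint8, red, green, blue), "fx", "fy", "cx", "cy" (pixels), "world_to_cam" (4x4, takes a point from world to camera coordinates). Camera axes: x right, y down, z forward; pixel columns grow to the right and rows downward; lengths in m; the calibration is good to about 2 mm. A picture is of the moment at which its call begins. There is no depth.
- workorder.hand_in(): hands the job in, once; it reports no verdict.
The state is a dict: "time": time; "qpos": joint angles; "qvel": joint speeds; "joint_efforts": joint torques, N m; "tool_pos": TCP position; "tool_rot": TCP orientation; "contact_force": force on the tool from outside, world axes, zero at the start; "torque": the same for the moment, N m; "opening": finger opening in m.
Only numpy, scipy, OpenCV 4.12 (cv2) and the standard library are available. Lean on these libraries where they do the work, as an engineer would, in place of code of your own. Each camera call takes 0.05 s, during which the arm holds its last target.

TASK

Build up the sieve stack on the platform of the sieve shaker, ready for a run: the receiver pan goes at the bottom inside the platform's raised rim, then the three sieves with the finest mesh lowest and the coarsest highest, and the lid on top, each part nested fully home in the one below. Leave the jar, the beaker and the porcelain dish where they stand.

Things in the scene. Friction and masses are not known exactly. Their poses are not given: they have to be found in the camera images.
- pan_mid (a point): Receiver pan: round steel cup, plain solid floor, no mesh, no skirt; outer dia 60, height 40, wall 2.5, mouth dia 55 (all sizes in mm). Stands mouth up. Point: centre, 20 above its flat underside. z up. 0.13 kg.
- fine_sieve_mid (a point): Fine sieve: steel ring with fine wire cloth, a closed-looking bronze weave. Height 36: upper 28 is a collar (outer dia 60, mouth dia 55), lower 8 a narrower skirt it stands on (dia 45 at the bottom, 53 from 5 mm up). The skirt drops into the mouth below until the collar rests on that rim; fingertips must stay above the collar's lower edge. Point: centre, 18 above the skirt's bottom. z up. 0.12 kg.
- medium_sieve_mid (a point): Medium sieve: all sizes as the fine sieve (height 36, centre 18 above the skirt's bottom, collar dia 60), but with an open square mesh of 5.5 pitch that the bench shows through. z up. 0.12 kg.
- coarse_sieve_mid (a point): Coarse sieve: diameters and skirt as the fine sieve but deeper: height 44, the upper 36 is the collar; very open square grid of thick bars, 13 pitch. Point: centre, 22 above the skirt's bottom. z up. 0.14 kg.
- lid_mid (a point): Lid: steel disc of dia 60, 6 thick (8 to 14 above its lowest edge), with a skirt like the fine sieve's under it, and an upright black knob to grip: dia 22 from 22 to 40 above the lowest edge, on a stem of dia 12. Overall height 40; point: centre, 20 above the skirt's bottom. z up. 0.10 kg.
- seat (a point): Centre of the top face of the sieve shaker's platform, 75 above the bench. Shaker: grey box 170 x 150, 50 high, fixed, dial on its robot side, yaw within 0.3 rad, with a round aluminium platform of dia 104; the seat is the flat dark disc of dia 76 inside a raised rim 3.5 wide, 4 high. z up, x away from the dial side.
- jar_mid (a point): Sample jar with a white screw cap, diameter 52, height 62, a bystander. The point is its centre, 31 mm up.
- beaker_mid (a point): Clear glass beaker, empty, diameter 55, height 62, a bystander. The point is its centre, 31 mm up.
- dish_mid (a point): White porcelain evaporating dish, diameter 68, height 30, a bystander. The point is its centre, 15 mm up.
- balance: Top-pan laboratory balance, fixed, not used: white box 190 x 150, 50 high, with a flat round steel pan of diameter 110 (top at 66 mm, no raised rim) and a brass weight 43 mm tall on it. Origin on the bench under the middle of the box; x points away from its display side. It stands on the other side (left or right) from the shaker.
There are look-alikes about, which are no part of the job. What is shaped like the part that bears pan_mid but orange is not meant.

How it is judged:
At the end, for the whole second after the job is handed in: Upwards on the seat: pan (within 11 mm of its centre), fine, medium and coarse sieve, lid, each within 5 mm sideways of the part below, within 3 mm of its fully seated height, tilted under 0.06 rad, released and at rest; jar, beaker and dish undisturbed (horizontal distance between pan_mid and seat below 0.011 m and z of pan_mid in the frame of seat between 0.017 and 0.023 m and angle between each of pan_mid, fine_sieve_mid, medium_sieve_mid, coarse_sieve_mid, lid_mid's own z axis and vertical below 0.06 rad and horizontal distance between fine_sieve_mid and pan_mid below 0.005 m and z of fine_sieve_mid in the frame of pan_mid between 0.027 and 0.033 m and horizontal distance between medium_sieve_mid and fine_sieve_mid below 0.005 m and z of medium_sieve_mid in the frame of fine_sieve_mid between 0.025 and 0.031 m and horizontal distance between coarse_sieve_mid and medium_sieve_mid below 0.005 m and z of coarse_sieve_mid in the frame of medium_sieve_mid between 0.029 and 0.035 m and horizontal distance between lid_mid and coarse_sieve_mid below 0.005 m and z of lid_mid in the frame of coarse_sieve_mid between 0.031 and 0.037 m and linear speed of each of pan, fine_sieve, medium_sieve, coarse_sieve, lid below 0.02 m/s); the robot touches nothing.
It fails at once if the jar is shifted by more than 30 mm or knocked over (distance of jar_mid from where it was at the start of the episode above 0.03 m or angle between jar_mid's own z axis and vertical above 0.5 rad).
It fails at once if the beaker is shifted by more than 30 mm or knocked over (distance of beaker_mid from where it was at the start of the episode above 0.03 m or angle between beaker_mid's own z axis and vertical above 0.5 rad).
It fails at once if the dish is shifted by more than 30 mm or knocked over (distance of dish_mid from where it was at the start of the episode above 0.03 m or angle between dish_mid's own z axis and vertical above 0.5 rad).
It also fails if it takes over 128 s, if anything falls off the work surface, if the arm or the gripper's body presses on something with over 40 N, if the wrist force passes 120 N, or if a joint passes its speed limit or range.

## Working session

There is one attempt and no reset: what is moved stays moved. The work goes in short steps, Python scripts to look and compute and a shell command to move; the robot and the scene stay as the last step left them, time stands still between calls to the robot, and variables do not carry over. Pictures are saved under pics/ and viewed, and the job is handed in when it is done.

```bash
ls; mkdir -p pics; python3 - <<'E'
from cell import readout,cams
import cv2
print(readout.observe())
for n in("scene","top"):
    c=cams.read_camera(n); cv2.imwrite(f"pics/{n}0.png",c["color"][:,:,::-1]); print(n,c["fx"],c["fy"],c["cx"],c["cy"],c["world_to_cam"].round(4).tolist() if hasattr(c["world_to_cam"],'round') else c["world_to_cam"])
E
```

```text
pics
{'time': 0.0, 'qpos': array([ 1.10000370e+00,  3.42730848e-01,  1.52505759e+00, -1.98368389e-05,
        1.27539246e+00, -1.45978971e-01]), 'qvel': array([ 0.00104159, -0.00144404,  0.00047755,  0.00267871, -0.00059664,
        0.00144965]), 'joint_efforts': array([-2.88789033e-04, -4.31228793e+01, -2.44219315e+01,  7.17765070e-02,
        5.58810204e-02, -7.15042916e-05]), 'tool_pos': array([0.16744878, 0.49742675, 0.40402637]), 'tool_rot': array([-1.70483285,  1.56920797, -2.02964071]), 'contact_force': array([-0.19548483, -0.03459628,  0.34522077]), 'torque': array([0.01305755, 0.01787632, 0.00850958]), 'opening': 0.09170209131021216}
scene 470.71016567670216 470.71016567670216 320.19476948535663 238.58474641214144 [[0.4589, 0.8885, -0.0022, -0.2383], [0.7019, -0.364, -0.6122, -0.3008], [-0.5448, 0.2794, -0.7907, 1.35], [0.0, 0.0, 0.0, 1.0]]
top 452.40116816410193 452.40116816410193 321.6199389804659 230.56895933738758 [[0.0147, -0.9998, 0.0108, -0.0225], [-0.9978, -0.0154, -0.0642, 0.4868], [0.0643, -0.0098, -0.9979, 1.0857], [0.0, 0.0, 0.0, 1.0]]
```

View pics/scene0.png

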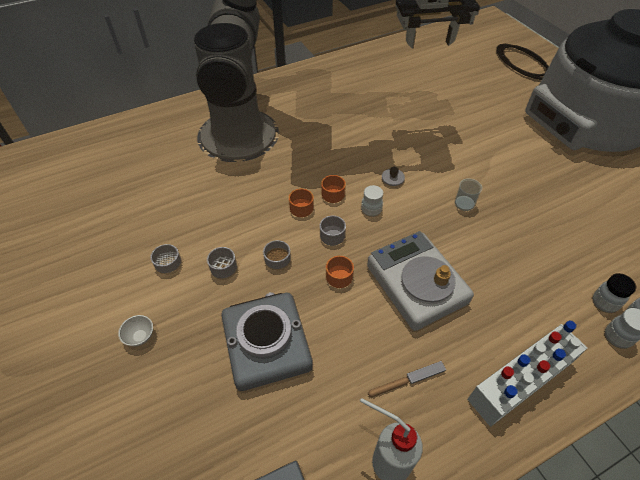

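View pics/top0.png

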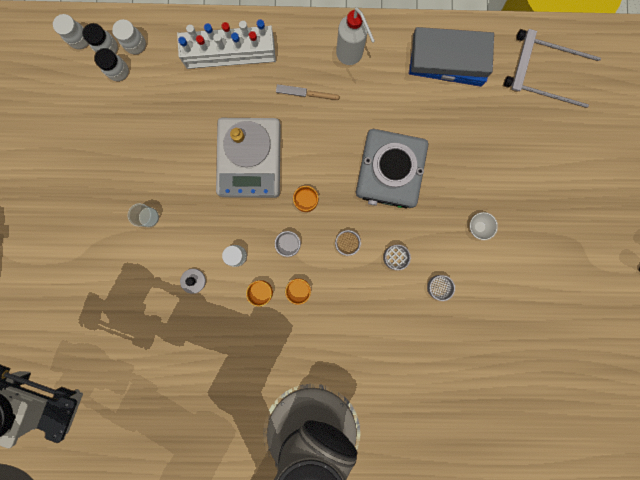

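```bash
python3 - <<'E'
import cv2,numpy as np
t=cv2.imread("pics/top0.png");s=cv2.imread("pics/scene0.png")
a=cv2.resize(t[215:310,165:465],None,fx=2.6,fy=2.6,interpolation=cv2.INTER_CUBIC)
b=cv2.resize(s[160:290,140:420],None,fx=2.6,fy=2.6,interpolation=cv2.INTER_CUBIC)
w=max(a.shape[1],b.shape[1])
a=cv2.copyMakeBorder(a,0,0,0,w-a.shape[1],0);b=cv2.copyMakeBorder(b,0,0,0,w-b.shape[1],0)
cv2.imwrite("pics/crop0.png",np.vstack([a,b]))
E
```

```text
(no output)
```

View pics/crop0.png

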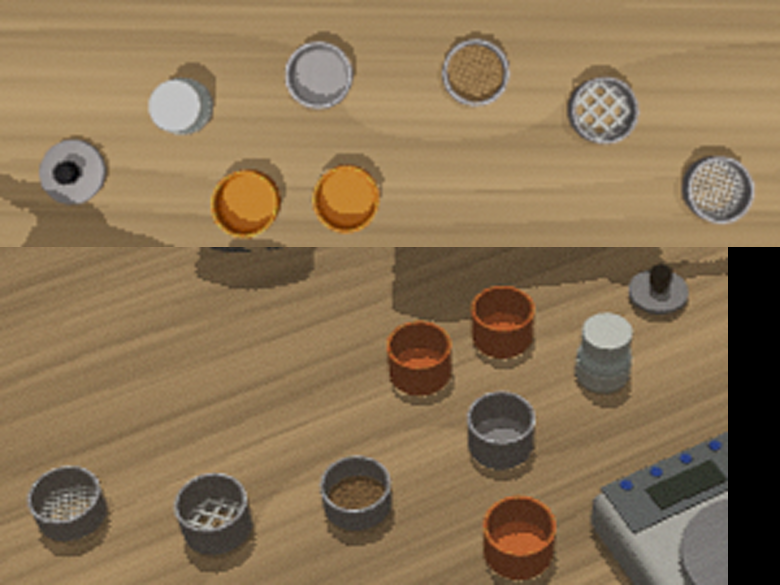

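```bash
cat > h.py <<'E'
import numpy as np,cv2
from cell import readout,cams
def ray(c,u,v,z):
    W=np.array(c["world_to_cam"]);R=W[:3,:3];t=W[:3,3];o=-R.T@t
    p=cv2.undistortPoints(np.array([[[u,v]]],float),np.array([[c["fx"],0,c["cx"]],[0,c["fy"],c["cy"]],[0,0,1]]),None)[0,0]
    d=R.T@np.array([p[0],p[1],1]);return o+d*(z-o[2])/d[2]
def proj(c,P):
    W=np.array(c["world_to_cam"]);q=W[:3,:3]@np.array(P)+W[:3,3]
    return np.array([c["fx"]*q[0]/q[2]+c["cx"],c["fy"]*q[1]/q[2]+c["cy"]])
def state():
    s=readout.observe();from scipy.spatial.transform import Rotation as Ro
    R=Ro.from_euler('xyz',s["tool_rot"]).as_matrix()
    g=s["tool_pos"]+R[:,0]*.159
    print("t",round(s["time"],2),"grasp",(g*1000).round(1),"x",R[:,0].round(3),"jaw deg",np.degrees(np.arctan2(R[1,1],R[0,1])).round(1),"open",round(s["opening"]*1000,1),"F",s["contact_force"].round(1),"q",s["qpos"].round(2))
    return g
E
python3 - <<'E'
from h import *
state()
T=cams.read_camera("top");S=cams.read_camera("scene")
objs=dict(pan=((288,243),40,(333,231)),fine=((348,242),36,(277,256)),coarse=((397,257),44,(222,263)),medium=((441,288),36,(166,259)),jar=((233,255),62,(373,200)))
for k,(uv,h,uvs) in objs.items():
    for nm,c,(u,v) in(("top",T,uv),("scene",S,uvs)):
        im=c["color"];hsv=cv2.cvtColor(im,cv2.COLOR_RGB2HSV)
        r=24;sub=hsv[v-r:v+r,u-r:u+r]
        m=(sub[:,:,1]<60).astype(np.uint8)
        cs,_=cv2.findContours(m,cv2.RETR_EXTERNAL,cv2.CHAIN_APPROX_NONE)
        cc=max(cs,key=cv2.contourArea)
        (ex,ey),ax,an=cv2.fitEllipse(cc)
        e=(ex+u-r,ey+v-r)
        print(k,nm,np.round(e,1),np.round(ax,1),cv2.contourArea(cc),"rim z:",(ray(c,*e,h/1000)*1000).round(1),"mid z:",(ray(c,*e,h/2000)*1000).round(1))
print("seat rough",ray(T,395,164,.075)*1000,ray(S,264,329,.075)*1000,"lid",ray(T,193,281,.014)*1000,ray(S,393,178,.014)*1000)
W=np.array(T["world_to_cam"]);print(-W[:3,:3].T@W[:3,3])
E
```

```text
t 0.1 grasp [167.4 497.3 245.1] x [-0.001 -0.001 -1.   ] jaw deg 71.4 open 91.8 F [-1.  -0.3 -0.4] q [ 1.1   0.34  1.52  0.    1.28 -0.15]
pan top [287.2 243.5] [25.1 25.2] 496.0 rim z: [453.6  66.3  40. ] mid z: [454.3  67.7  20. ]
pan scene [332.2 229.7] [25.8 29.9] 601.0 rim z: [465.1  59.2  40. ] mid z: [451.1  67.1  20. ]
fine top [347.6 242.5] [25.1 25.2] 495.0 rim z: [458.3 -77.3  36. ] mid z: [459.  -78.5  18. ]
fine scene [276.5 253.9] [26.7 28.4] 592.0 rim z: [466.2 -81.5  36. ] mid z: [453.6 -77.4  18. ]
coarse top [396.9 257. ] [24.7 26.4] 510.0 rim z: [ 425.3 -194.    44. ] mid z: [ 425.5 -197.9   22. ]
coarse scene [221.5 261.8] [27.9 31.1] 676.0 rim z: [ 436.1 -198.1   44. ] mid z: [ 419.8 -196.1   22. ]
medium top [441.1 287.4] [25.  27.1] 530.5 rim z: [ 354.7 -300.9   36. ] mid z: [ 353.7 -305.9   18. ]
medium scene [165.2 257.9] [28.  28.4] 619.5 rim z: [ 363.  -304.1   36. ] mid z: [ 348.2 -304.7   18. ]
jar top [234.  255.4] [21.1 24.2] 400.5 rim z: [423.4 187.7  62. ] mid z: [423.6 193.3  31. ]
jar scene [372.1 200.3] [20.6 31.8] 506.5 rim z: [445.5 175.8  62. ] mid z: [422.5 192.9  31. ]
seat rough [ 641.29714656 -183.23898091   75.        ] [ 642.56426113 -182.95382837   75.        ] lid [360.44184194 293.46006637  14.        ] [367.86859891 290.61966212  14.        ]
[ 0.41624531 -0.00432932  1.11489013]
```

```bash
python3 - <<'E'
from h import *
T=cams.read_camera("top");S=cams.read_camera("scene")
def fit(c,u,v,r,thr,z):
    g=cv2.cvtColor(c["color"],cv2.COLOR_RGB2GRAY)[v-r:v+r,u-r:u+r]
    cs,_=cv2.findContours((g<thr).astype(np.uint8),cv2.RETR_LIST,cv2.CHAIN_APPROX_NONE)
    cs=[k for k in cs if cv2.pointPolygonTest(k,(r,r),False)>=0]
    k=min(cs,key=cv2.contourArea);e=cv2.fitEllipse(k);p=(e[0][0]+u-r,e[0][1]+v-r)
    print(np.round(p,1),np.round(e[1],1),(ray(c,*p,z)*1000).round(1))
for t in(50,70,90):
    fit(T,396,164,26,t,.075);fit(S,265,329,34,t,.075)
for t in (30,45,60):fit(T,191,281,8,t,.036);fit(S,394,172,8,t,.031)
# lid disc
for c,u,v in((T,193,281),(S,393,179)):
    r=20;h=cv2.cvtColor(c["color"],cv2.COLOR_RGB2HSV)[v-r:v+r,u-r:u+r]
    m=((h[:,:,1]<60)&(h[:,:,2]>80)).astype(np.uint8)
    k=max(cv2.findContours(m,cv2.RETR_EXTERNAL,cv2.CHAIN_APPROX_NONE)[0],key=cv2.contourArea)
    e=cv2.fitEllipse(cv2.convexHull(k));p=(e[0][0]+u-r,e[0][1]+v-r);print("disc",np.round(p,1),np.round(e[1],1),(ray(c,*p,.013)*1000).round(1))
E
```

```text
[395.1 163.9] [29.7 30. ] [ 641.5 -183.4   75. ]
[262.9 328. ] [33.6 38.6] [ 639.7 -184.    75. ]
[394.9 163.9] [29.9 30.5] [ 641.4 -183.    75. ]
[262.9 327.8] [34.4 39.1] [ 639.2 -183.7   75. ]
[395.  163.9] [30.4 30.9] [ 641.4 -183.3   75. ]
[262.9 327.5] [35.1 39.2] [ 638.7 -183.6   75. ]Traceback (most recent call last):
  File "<stdin>", line 11, in <module>
  File "<stdin>", line 7, in fit
ValueError: min() iterable argument is empty
```

```bash
python3 -m inch '18 -27 0 0 1;18 -27 0 0 1;18 -27 0 0 1;18 -27 0 0 1;18 -27 0 0 1;18 -27 0 0 1;18 -27 0 0 1;18 -27 0 0 1' 15; python3 -m inch '18 -27 0 0.1 1;18 -27 -10 0.1 1;18 -27 -10 0.1 1;18 -27 -10 0 1;18 -27 -10 0 1;18 -27 -10 0 1;18 -27 -10 0 1;16 -25 -10 0 1'; python3 -c "
from h import *
state()"
```

```text
time: 0.97
tool_pos: [0.312, 0.2801, 0.4049]
tool_rot: [0.934, 1.57, 0.609]
contact_force: [0.5, -0.4, -0.2]
opening: 0.0918
time: 1.63
tool_pos: [0.4543, 0.0658, 0.3344]
tool_rot: [0.072, 1.57, 0.047]
contact_force: [0.0, -0.2, 0.4]
opening: 0.0919
t 1.63 grasp [454.4  65.8 175.4] x [ 0.001  0.    -1.   ] jaw deg 88.5 open 91.9 F [ 0.  -0.2  0.4] q [-0.02  0.3   1.8   0.    1.04 -1.57]
```

```bash
python3 - <<'E'
from h import *
for n in("top","scene"):
    c=cams.read_camera(n); cv2.imwrite(f"pics/{n}1.png",c["color"][:,:,::-1])
state()
E
```

```text
t 1.73 grasp [454.9  64.5 174.4] x [-0.001 -0.001 -1.   ] jaw deg 88.3 open 91.7 F [-0.8 -0.3  0. ] q [-0.03  0.3   1.8  -0.    1.04 -1.57]
```

View pics/scene1.png

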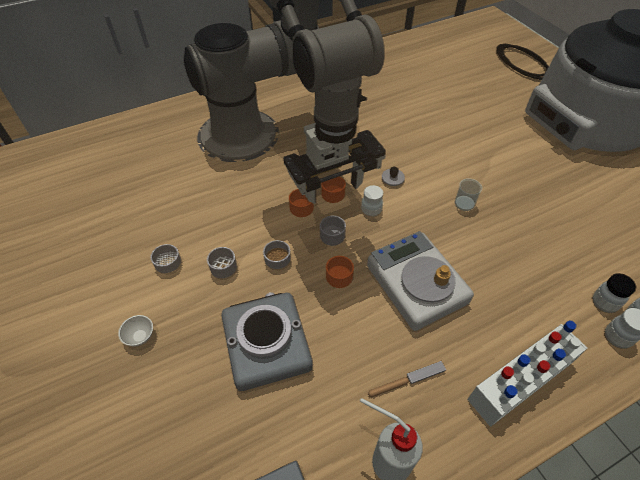

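The gripper hangs above the steel pan (scene 333,231), with the jaws along y and clear of the orange cups and the jar. Next I descend and grip.

```bash
python3 -m inch '0 1 -35 0 1;0 0 -35 0 1;0 0 -35 0 1;0 0 -20 0 1;0 0 -15 0 1;0 0 -5 0 1;0 0 0 0 1;0 0 0 0 1'; python3 -m inch '0 0 0 0 0;0 0 0 0 0;0 0 0 0 0;0 0 0 0 0;0 0 0 0 0;0 0 0 0 0' 15;  python3 -c "
from h import *
state()"
```

```text
time: 2.4
tool_pos: [0.4537, 0.0689, 0.1904]
tool_rot: [0.22, 1.57, 0.196]
contact_force: [1.0, 0.3, 0.7]
opening: 0.0916
time: 2.9
tool_pos: [0.4537, 0.0685, 0.1901]
tool_rot: [-0.001, 1.57, -0.025]
contact_force: [-0.6, -0.4, 3.5]
opening: 0.06
t 2.9 grasp [453.8  68.5  31.1] x [ 0.001 -0.    -1.   ] jaw deg 88.6 open 60.0 F [-0.6 -0.4  3.5] q [-0.02  0.53  1.95 -0.    0.66 -1.56]
```

```bash
python3 -m inch '0 0 20 0 0;0 0 35 0 0;0 0 35 0 0;0 0 35 0 0;10 -12 5 0 0;20 -27 0 0 0;20 -27 0 0 0;20 -27 0 0 0' 20; python3 -m inch '21 -28 0 0 0;21 -28 0 0 0;21 -28 0 0 0;21 -28 0 0 0;21 -28 0 0 0;10 -18 0 0 0;0 0 0 0 0;0 0 0 0 0';  python3 -c "
from h import *
state()
for n in('top','scene'):
    c=cams.read_camera(n); cv2.imwrite(f'pics/{n}2.png',c['color'][:,:,::-1])
"
```

```text
time: 3.57
tool_pos: [0.524, -0.0253, 0.3201]
tool_rot: [0.334, 1.57, 0.31]
contact_force: [1.7, 1.0, -0.7]
opening: 0.0605
time: 4.23
tool_pos: [0.6384, -0.1833, 0.3184]
tool_rot: [2.61, 1.569, 2.583]
contact_force: [0.3, 1.1, -0.4]
opening: 0.0601
t 4.23 grasp [ 638.1 -183.2  159.4] x [-0.002  0.001 -1.   ] jaw deg 88.5 open 60.1 F [ 0.3  1.1 -0.4] q [-0.4   0.67  1.22  0.    1.26 -1.94]
```

View pics/scene2.png

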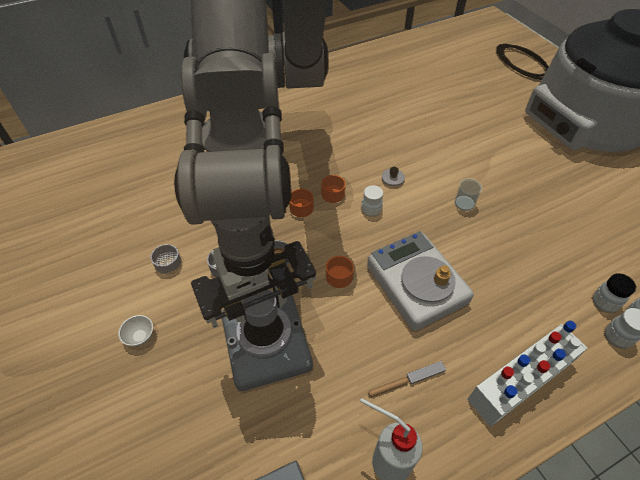

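The pan is held above the platform (scene 263,318). I'll lower it and release.

```bash
python3 -m inch '2 0 -25 0 0;0 0 -15 0 0;0 0 -8 0 0;0 0 -4 0 0;0 0 -2 0 0;0 0 -1 0 0;0 0 0 0 0;0 0 0 0 0'; python3 -m inch '0 0 0 0 1;0 0 0 0 1;0 0 0 0 1;0 0 0 0 1;0 0 0 0 1';  python3 -c "
from h import *
state()"
```

```text
time: 5.0
tool_pos: [0.6407, -0.1824, 0.2657]
tool_rot: [-0.294, 1.569, -0.319]
contact_force: [0.0, 0.2, -1.1]
opening: 0.0601
time: 5.42
tool_pos: [0.6405, -0.1825, 0.2649]
tool_rot: [0.018, 1.571, -0.007]
contact_force: [0.3, -0.7, -0.3]
opening: 0.0882
t 5.42 grasp [ 640.6 -182.5  105.9] x [ 0. -0. -1.] jaw deg 88.6 open 88.2 F [ 0.3 -0.7 -0.3] q [-0.39  0.72  1.27  0.    1.15 -1.94]
```

```bash
python3 -m inch '0 0 20 0 1;0 0 35 0 1;-24 14 15 0 1;-32 18 0 0 1;-32 18 0 0 1;-32 18 0 0 1;-32 18 0 0 1;-30 18 0 0 1'; python3 -m inch '0 0 0 0 1;0 0 0 0 1';  python3 -c "
from h import *
for n in('top','scene'):
    c=cams.read_camera(n); cv2.imwrite(f'pics/{n}3.png',c['color'][:,:,::-1])
a=cv2.imread('pics/top3.png')[90:310,250:500];b=cv2.imread('pics/scene3.png')[150:400,130:400]
cv2.imwrite('pics/c3.png',np.hstack([cv2.resize(a,(400,352)),cv2.resize(b,(380,352))]))
state()
"
```

```text
time: 6.08
tool_pos: [0.4566, -0.0776, 0.3348]
tool_rot: [0.272, 1.571, 0.247]
contact_force: [1.0, 0.2, -0.1]
opening: 0.0917
time: 6.25
tool_pos: [0.4574, -0.0777, 0.3353]
tool_rot: [-0.111, 1.57, -0.135]
contact_force: [0.4, -0.9, -0.2]
opening: 0.0915
t 6.35 grasp [459.6 -78.9 176.4] x [ 0.002 -0.001 -1.   ] jaw deg 88.6 open 91.9 F [ 0.2  0.  -0.1] q [-0.33  0.31  1.78  0.    1.05 -1.88]
```

View pics/c3.png

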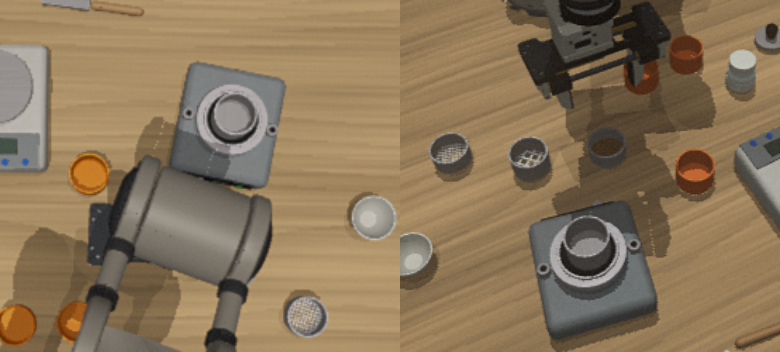

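Pan stands inside the dark seat ring on the platform. I'll measure its rim, then grip the fine sieve.

```bash
cat >> h.py <<'E'
def blob(c,u,v,r,z,smax=60,vmin=0,vmax=255,verb=True):
    hh=cv2.cvtColor(c["color"],cv2.COLOR_RGB2HSV)[v-r:v+r,u-r:u+r]
    m=((hh[:,:,1]<smax)&(hh[:,:,2]>=vmin)&(hh[:,:,2]<=vmax)).astype(np.uint8)
    k=max(cv2.findContours(m,cv2.RETR_EXTERNAL,cv2.CHAIN_APPROX_NONE)[0],key=cv2.contourArea)
    e=cv2.fitEllipse(cv2.convexHull(k));p=(e[0][0]+u-r,e[0][1]+v-r)
    print(np.round(p,1),np.round(e[1],1),(ray(c,*p,z)*1000).round(1))
E
python3 - <<'E'
import cv2,numpy as np
a=cv2.imread('pics/top3.png')[140:190,370:425];b=cv2.imread('pics/scene3.png')[285:360,225:305]
cv2.imwrite('pics/c3b.png',np.hstack([cv2.resize(a,(400,364),interpolation=0),cv2.resize(b,(388,364),interpolation=0)]))
E
```

```text
(no output)
```

View pics/c3b.png

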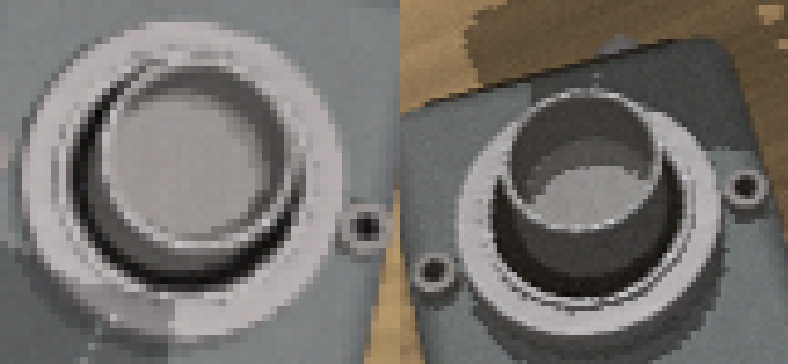

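```bash
python3 -m inch '0 0 -35 0 1;0 0 -35 0 1;0 0 -35 0 1;0 0 -20 0 1;0 0 -14 0 1;0 0 -4 0 1;0 0 0 0 1;0 0 0 0 1'; python3 -m inch '0 0 0 0 0;0 0 0 0 0;0 0 0 0 0;0 0 0 0 0;0 0 0 0 0;0 0 0 0 0' 15;  python3 -c "
from h import *
state()"
```

```text
time: 7.02
tool_pos: [0.4594, -0.0789, 0.192]
tool_rot: [-0.264, 1.57, -0.289]
contact_force: [-0.8, -0.7, 0.3]
opening: 0.0921
time: 7.52
tool_pos: [0.4586, -0.0785, 0.1921]
tool_rot: [-0.262, 1.57, -0.286]
contact_force: [-0.8, -0.0, 2.9]
opening: 0.0604
t 7.52 grasp [458.7 -78.5  33.1] x [ 0.001 -0.    -1.   ] jaw deg 88.6 open 60.4 F [-0.8 -0.   2.9] q [-0.33  0.54  1.93  0.    0.67 -1.88]
```

```bash
python3 -c "
from h import *
T=cams.read_camera('top');S=cams.read_camera('scene')
print(ray(T,397.3,161,.115)*1000,ray(S,262.3,317.5,.115)*1000)
for P in ((.640,-.1835,.115),(.64,-.1835,.095)): print(proj(T,P),proj(S,P))
"
```

```text
[ 639.53045355 -181.49103819  115.        ] [ 640.28681452 -181.15577442  115.        ]
[398.19557939 160.80818859] [261.05316645 317.90305954]
[396.6227314 162.7163574] [262.14613275 323.05687449]
```

```bash
python3 -m inch '0 0 20 0 0;0 0 35 0 0;0 0 35 0 0;0 0 35 0 0;10 -6 20 0 0;32 -18 0 0 0;32 -18 0 0 0;32 -18 0 0 0' 20; python3 -m inch '32 -18 0 0 0;32 -18 0 0 0;12 -8 0 0 0;0 0 0 0 0;0 0 0 0 0;0 0 0 0 0';  python3 -c "
from h import *
g=state()
g=g+state();print(g/2)
for n in('top','scene'):
    c=cams.read_camera(n); cv2.imwrite(f'pics/{n}4.png',c['color'][:,:,::-1])
b=cv2.imread('pics/scene4.png')[220:380,180:380]
cv2.imwrite('pics/c4.png',cv2.resize(b,(750,600),interpolation=0))
state()"
```

```text
time: 8.28
tool_pos: [0.5655, -0.1389, 0.3374]
tool_rot: [-0.197, 1.57, -0.221]
contact_force: [0.9, 0.4, -0.2]
opening: 0.06
time: 8.78
tool_pos: [0.6398, -0.1819, 0.3361]
tool_rot: [2.658, 1.569, 2.633]
contact_force: [-0.0, -0.3, -0.5]
opening: 0.0598
t 8.78 grasp [ 639.5 -181.7  177.1] x [-0.002  0.001 -1.   ] jaw deg 88.6 open 59.8 F [-0.  -0.3 -0.5] q [-0.39  0.66  1.19  0.    1.3  -1.94]
t 8.78 grasp [ 639.5 -181.7  177.1] x [-0.002  0.001 -1.   ] jaw deg 88.6 open 59.8 F [-0.  -0.3 -0.5] q [-0.39  0.66  1.19  0.    1.3  -1.94]
[ 0.63946083 -0.18168862  0.17708772]
t 8.88 grasp [ 639.6 -181.6  177.9] x [-0.001  0.001 -1.   ] jaw deg 88.6 open 60.2 F [-0.2  0.6 -0.9] q [-0.39  0.65  1.19  0.    1.3  -1.94]
```

View pics/c4.png

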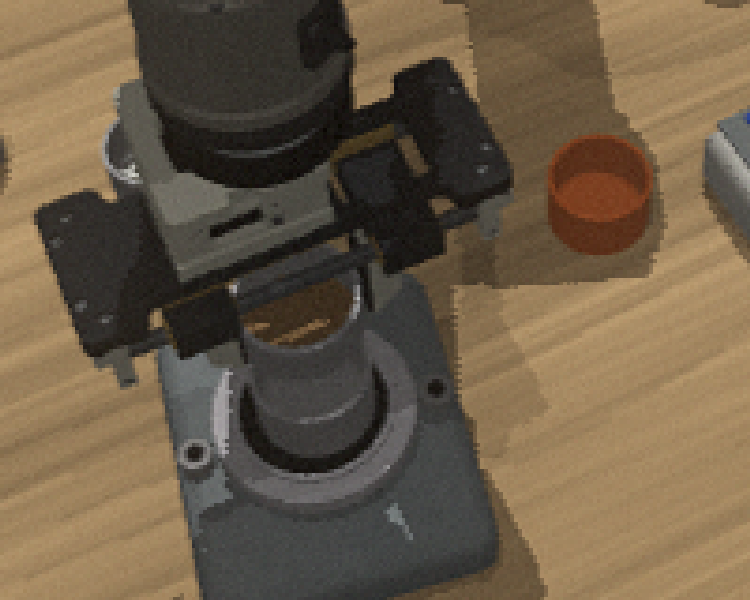

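Fine sieve hangs coaxially above the pan (scene ~262,300 on the pan below). I'll lower it, watching the force.

```bash
python3 -m inch '1 0 -16 0 0;0 0 -10 0 0;0 0 -4 0 0;0 0 -3 0 0;0 0 -2 0 0;0 0 -2 0 0;0 0 0 0 0;0 0 0 0 0';  python3 -c "
from h import *
state()"
```

```text
time: 9.55
tool_pos: [0.6416, -0.1825, 0.3]
tool_rot: [-0.115, 1.57, -0.14]
contact_force: [0.4, -0.8, -1.2]
opening: 0.0599
t 9.55 grasp [ 641.6 -182.5  141. ] x [ 0. -0. -1.] jaw deg 88.6 open 59.9 F [ 0.4 -0.8 -1.2] q [-0.39  0.69  1.23  0.    1.22 -1.94]
```

```bash
python3 -m inch '0 0 -1 0 0;0 0 0 0 0;0 0 0 0 0';python3 -m inch '0 0 0 0 0.9;0 0 0 0 0.9;0 0 0 0 0.9;0 0 0 0 0.9;0 0 0 0 1;0 0 0 0 1';  python3 -c "
from h import *
g=state()
d=np.array([.354,-.303])-g[:2];print(d)
for n in('scene',):
    c=cams.read_camera(n); cv2.imwrite(f'pics/{n}5.png',c['color'][:,:,::-1])
b=cv2.imread('pics/scene5.png')[220:380,180:380]
cv2.imwrite('pics/c5.png',cv2.resize(b,(750,600),interpolation=0))
"
```

```text
time: 9.8
tool_pos: [0.6416, -0.1825, 0.2992]
tool_rot: [-0.281, 1.57, -0.305]
contact_force: [0.3, -0.0, 0.9]
opening: 0.0601
time: 10.3
tool_pos: [0.6415, -0.1824, 0.2987]
tool_rot: [1.815, 1.571, 1.79]
contact_force: [-0.3, 0.6, -0.1]
opening: 0.0899
t 10.3 grasp [ 641.5 -182.4  139.7] x [-0.  0. -1.] jaw deg 88.6 open 89.9 F [-0.3  0.6 -0.1] q [-0.39  0.69  1.23  0.    1.22 -1.94]
[-0.28751248 -0.12061772]
```

View pics/c5.png

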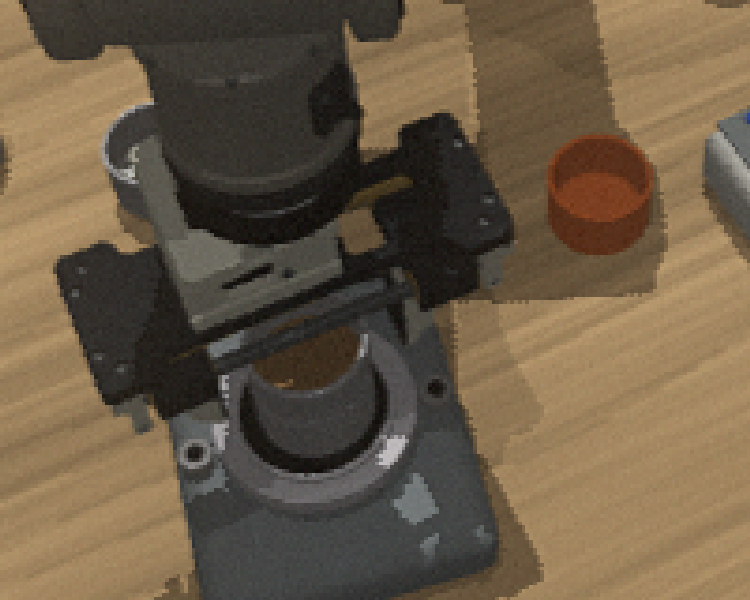

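```bash
python3 -m inch '0 0 20 0 1;0 0 35 0 1;-10 -4 20 0 1;-36 -15 0 0 1;-36 -15 0 0 1;-36 -15 0 0 1;-36 -15 0 0 1;-36 -15 0 0 1'; python3 -m inch '-36 -15 0 0 1;-36 -15 0 0 1;-27 -13 -20 0 1;0 0 0 0 1;0 0 0 0 1;0 0 0 0 1';  python3 -c "
from h import *
g=state()
for n in('top','scene'):
    c=cams.read_camera(n); cv2.imwrite(f'pics/{n}6.png',c['color'][:,:,::-1])
a=cv2.imread('pics/top6.png')[130:190,365:430];b=cv2.imread('pics/scene6.png')[270:370,215:315]
cv2.imwrite('pics/c6.png',np.hstack([cv2.resize(a,(400,370),interpolation=0),cv2.resize(b,(370,370),interpolation=0)]))
state()"
```

```text
time: 11.02
tool_pos: [0.4497, -0.2616, 0.3739]
tool_rot: [-0.699, 1.57, -0.723]
contact_force: [-0.5, -1.2, 0.8]
opening: 0.0916
time: 11.52
tool_pos: [0.3528, -0.3046, 0.3542]
tool_rot: [-0.458, 1.57, -0.483]
contact_force: [0.5, 0.5, -0.5]
opening: 0.0917
t 11.52 grasp [ 353.  -304.7  195.2] x [ 0.001 -0.001 -1.   ] jaw deg 88.5 open 91.7 F [ 0.5  0.5 -0.5] q [-0.88  0.29  1.76  0.    1.1  -2.42]
t 11.62 grasp [ 353.6 -304.4  195.3] x [ 0.001 -0.001 -1.   ] jaw deg 88.6 open 91.7 F [ 0.6 -0.2 -0.4] q [-0.88  0.29  1.76  0.    1.1  -2.42]
```

View pics/c6.png

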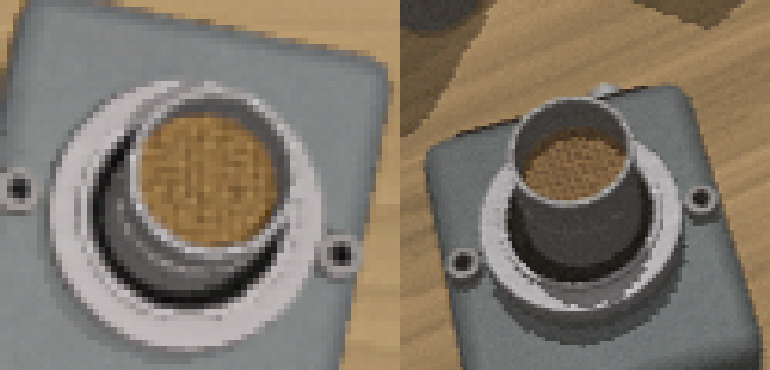

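View pics/scene6.png

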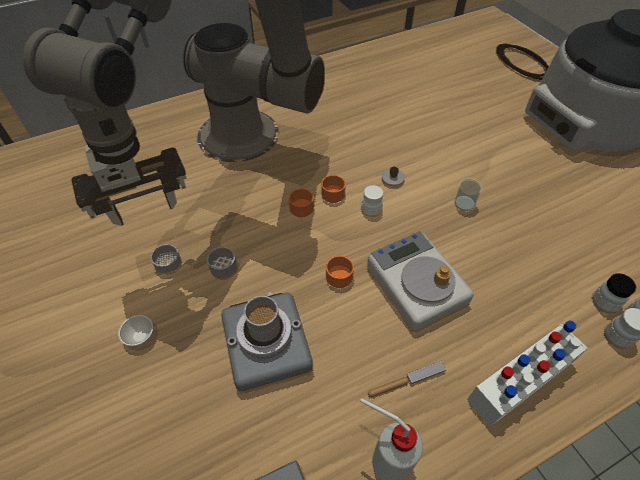

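The fine sieve sits straight in the pan (top crop rim centre ≈ (398.8,157.2), scene ≈ (262,311)). Gripper is over the medium sieve (scene 166,259).

```bash
python3 -m inch '0 0 -38 0 1;0 0 -38 0 1;0 0 -35 0 1;0 0 -25 0 1;0 0 -16 0 1;0 0 -8 0 1;0 0 -2 0 1;0 0 0 0 1'; python3 -m inch '0 0 0 0 0;0 0 0 0 0;0 0 0 0 0;0 0 0 0 0;0 0 0 0 0;0 0 0 0 0' 15;  python3 -c "
from h import *
g=state();T=cams.read_camera('top');S=cams.read_camera('scene')
print(ray(T,398.8,157.2,.143)*1000,ray(S,215+(574-400)/3.7-.5,270+152/3.7-.5,.143)*1000)
print(np.array([.641,-.1825])-g[:2])"
```

```text
time: 12.28
tool_pos: [0.3533, -0.3044, 0.1919]
tool_rot: [-0.497, 1.571, -0.52]
contact_force: [-0.7, 0.7, -0.0]
opening: 0.0915
time: 12.78
tool_pos: [0.3526, -0.3046, 0.1922]
tool_rot: [-0.773, 1.57, -0.798]
contact_force: [-0.4, -0.1, 2.0]
opening: 0.0599
t 12.78 grasp [ 352.7 -304.7   33.2] x [ 0.001 -0.001 -1.   ] jaw deg 88.6 open 59.9 F [-0.4 -0.1  2. ] q [-0.88  0.54  1.93  0.    0.67 -2.42]
[ 641.71703564 -179.77168831  143.        ] [ 642.10602985 -180.3986454   143.        ]
[0.28832962 0.12218398]
```

```bash
python3 -m inch '0 0 20 0 0;0 0 38 0 0;0 0 38 0 0;0 0 38 0 0;10 4 31 0 0;36 15 0 0 0;36 15 0 0 0;36 15 0 0 0' 20; python3 -m inch '36 15 0 0 0;36 15 0 0 0;36 15 0 0 0;36 15 0 0 0;26 13 0 0 0;0 0 0 0 0;0 0 0 0 0;0 0 0 0 0';  python3 -c "
from h import *
state()
for n in('top','scene'):
    c=cams.read_camera(n); cv2.imwrite(f'pics/{n}7.png',c['color'][:,:,::-1])
b=cv2.imread('pics/scene7.png')[220:380,180:380]
cv2.imwrite('pics/c7.png',cv2.resize(b,(750,600),interpolation=0))
state()"
```

```text
time: 13.55
tool_pos: [0.4714, -0.2548, 0.3575]
tool_rot: [-0.538, 1.57, -0.564]
contact_force: [1.5, -0.7, -1.8]
opening: 0.0599
time: 14.22
tool_pos: [0.6402, -0.1824, 0.3558]
tool_rot: [2.896, 1.569, 2.871]
contact_force: [-0.6, -0.3, -1.9]
opening: 0.06
t 14.22 grasp [ 639.8 -182.3  196.8] x [-0.002  0.001 -1.   ] jaw deg 88.6 open 60.0 F [-0.6 -0.3 -1.9] q [-0.39  0.64  1.16 -0.    1.34 -1.94]
t 14.32 grasp [ 639.6 -183.1  197.6] x [-0.001  0.    -1.   ] jaw deg 88.5 open 60.4 F [-0.8 -0.9 -1.3] q [-0.39  0.64  1.16 -0.    1.34 -1.94]
```

View pics/c7.png

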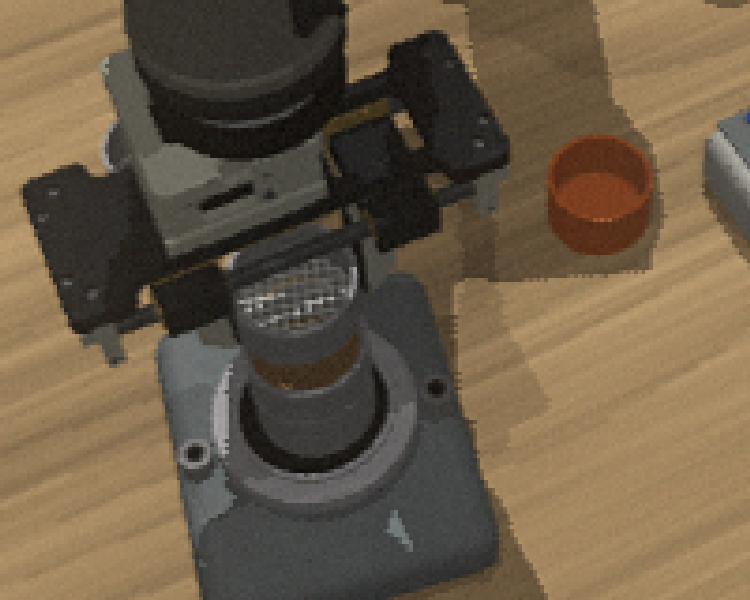

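The medium sieve (open mesh, scene ≈ (258,299)) is in line above the fine one; lowering.

```bash
python3 -m inch '1 0 -10 0 0;0 0 -8 0 0;0 0 -4 0 0;0 0 -3 0 0;0 0 -2 0 0;0 0 -2 0 0;0 0 -1 0 0;0 0 0 0 0';  python3 -c "
from h import *
state()"
```

```text
time: 14.98
tool_pos: [0.6414, -0.1825, 0.3273]
tool_rot: [-0.588, 1.57, -0.612]
contact_force: [-2.4, 0.5, 2.1]
opening: 0.0596
t 14.98 grasp [ 641.5 -182.5  168.3] x [ 0. -0. -1.] jaw deg 88.6 open 59.6 F [-2.4  0.5  2.1] q [-0.39  0.66  1.2  -0.    1.28 -1.94]
```

```bash
python3 -m inch '0 0 0 0 0.9;0 0 0 0 0.9;0 0 0 0 0.9;0 0 0 0 0.9;0 0 0 0 1;0 0 0 0 1'; python3 -m inch '0 0 20 0 1;0 0 35 0 1;-36 -2 10 0 1;-36 -2 0 0 1;-36 -3 0 0 1;-36 -2 0 0 1;-36 -2 0 0 1;-36 -2 0 0 1'; python3 -m inch '0 0 -20 0 1;0 0 0 0 1;0 0 0 0 1'; python3 -c "
from h import *
g=state()
for n in('top','scene'):
    c=cams.read_camera(n); cv2.imwrite(f'pics/{n}8.png',c['color'][:,:,::-1])
a=cv2.imread('pics/top8.png')[125:185,365:430];b=cv2.imread('pics/scene8.png')[250:350,215:315]
cv2.imwrite('pics/c8.png',np.hstack([cv2.resize(a,(400,370),interpolation=0),cv2.resize(b,(370,370),interpolation=0)]))
state()"
```

```text
time: 15.48
tool_pos: [0.6416, -0.1824, 0.3267]
tool_rot: [0.916, 1.571, 0.891]
contact_force: [0.1, -0.7, -0.7]
opening: 0.0899
time: 16.15
tool_pos: [0.4237, -0.1951, 0.3918]
tool_rot: [-0.668, 1.57, -0.693]
contact_force: [0.7, -0.4, 0.3]
opening: 0.0917
time: 16.4
tool_pos: [0.4255, -0.1955, 0.3718]
tool_rot: [2.16, 1.57, 2.135]
contact_force: [0.1, -0.5, -0.1]
opening: 0.0917
t 16.4 grasp [ 425.5 -195.5  212.8] x [-0.     0.001 -1.   ] jaw deg 88.5 open 91.7 F [ 0.1 -0.5 -0.1] q [-0.59  0.27  1.72  0.    1.15 -2.14]
t 16.5 grasp [ 426.6 -195.7  213.3] x [ 0.001 -0.    -1.   ] jaw deg 88.6 open 91.7 F [ 0.8 -0.1 -0.4] q [-0.59  0.27  1.72  0.    1.15 -2.14]
```

View pics/c8.png

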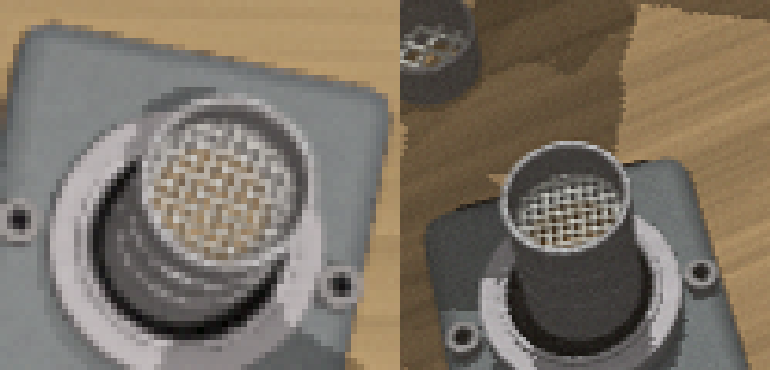

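View pics/scene8.png

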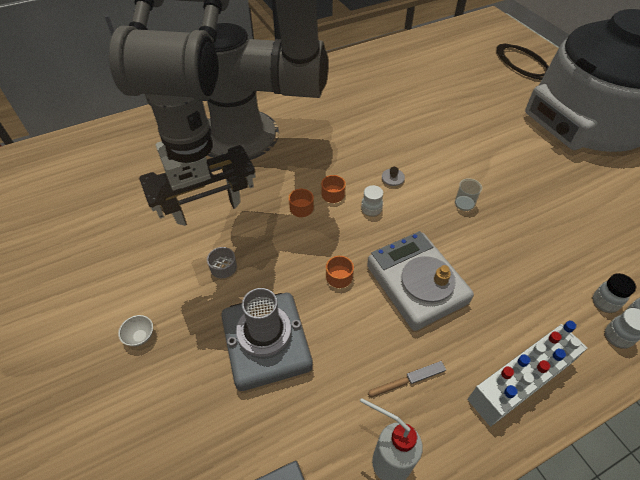

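Medium is nested straight (rim centre top ≈ (402,154), scene ≈ (261,303)). Next I grip the coarse sieve at scene (222,263).

```bash
python3 -m inch '-1 -1 -40 0 1;0 0 -40 0 1;0 0 -38 0 1;0 0 -30 0 1;0 0 -18 0 1;0 0 -8 0 1;0 0 -2 0 1;0 0 0 0 1'; python3 -m inch '0 0 0 0 0;0 0 0 0 0;0 0 0 0 0;0 0 0 0 0;0 0 0 0 0;0 0 0 0 0' 15;  python3 -c "
from h import *
g=state();T=cams.read_camera('top');S=cams.read_camera('scene')
g=g+state();g/=2
print(ray(T,401.6,153.5,.171)*1000,ray(S,215+(567-400)/3.7-.5,250+195/3.7-.5,.171)*1000)
print(np.array([.641,-.1825])-g[:2])"
```

```text
time: 17.17
tool_pos: [0.4254, -0.1966, 0.196]
tool_rot: [-0.401, 1.57, -0.425]
contact_force: [0.6, -0.5, -0.2]
opening: 0.0919
time: 17.67
tool_pos: [0.4246, -0.1966, 0.1963]
tool_rot: [-0.536, 1.57, -0.561]
contact_force: [-0.5, -0.5, 3.6]
opening: 0.0598
t 17.67 grasp [ 424.8 -196.7   37.3] x [ 0.001 -0.001 -1.   ] jaw deg 88.6 open 59.8 F [-0.5 -0.5  3.6] q [-0.6   0.53  1.92  0.    0.69 -2.14]
t 17.77 grasp [ 424.8 -196.7   37.2] x [ 0.001 -0.001 -1.   ] jaw deg 88.6 open 60.0 F [-0.   0.3  5.9] q [-0.6   0.53  1.92  0.    0.69 -2.14]
[ 643.26005195 -180.62852694  171.        ] [ 641.11138874 -180.46933872  171.        ]
[0.21622472 0.01415895]
```

```bash
python3 -m inch '0 0 20 0 0;0 0 38 0 0;0 0 38 0 0;0 0 38 0 0;0 0 38 0 0;10 0 18 0 0;36 2 0 0 0;36 2 0 0 0' 20; python3 -m inch '36 2 0 0 0;36 3 0 0 0;36 3 0 0 0;26 2 0 0 0;0 0 0 0 0;0 0 0 0 0;0 0 0 0 0';  python3 -c "
from h import *
state()
for n in('top','scene'):
    c=cams.read_camera(n); cv2.imwrite(f'pics/{n}9.png',c['color'][:,:,::-1])
b=cv2.imread('pics/scene9.png')[200:360,180:380]
cv2.imwrite('pics/c9.png',cv2.resize(b,(750,600),interpolation=0))
state()"
```

```text
time: 18.43
tool_pos: [0.5068, -0.1925, 0.3878]
tool_rot: [-0.483, 1.567, -0.51]
contact_force: [-0.4, -1.5, -0.9]
opening: 0.0598
time: 19.02
tool_pos: [0.64, -0.1824, 0.3847]
tool_rot: [2.844, 1.568, 2.819]
contact_force: [-0.1, -0.3, -1.4]
opening: 0.06
t 19.02 grasp [ 639.6 -182.3  225.7] x [-0.002  0.001 -1.   ] jaw deg 88.6 open 60.0 F [-0.1 -0.3 -1.4] q [-0.39  0.62  1.12 -0.    1.4  -1.94]
t 19.12 grasp [ 639.5 -182.6  226.8] x [-0.001  0.    -1.   ] jaw deg 88.5 open 59.9 F [-0.1  0.1 -1.4] q [-0.39  0.62  1.12 -0.    1.4  -1.94]
```

View pics/c9.png

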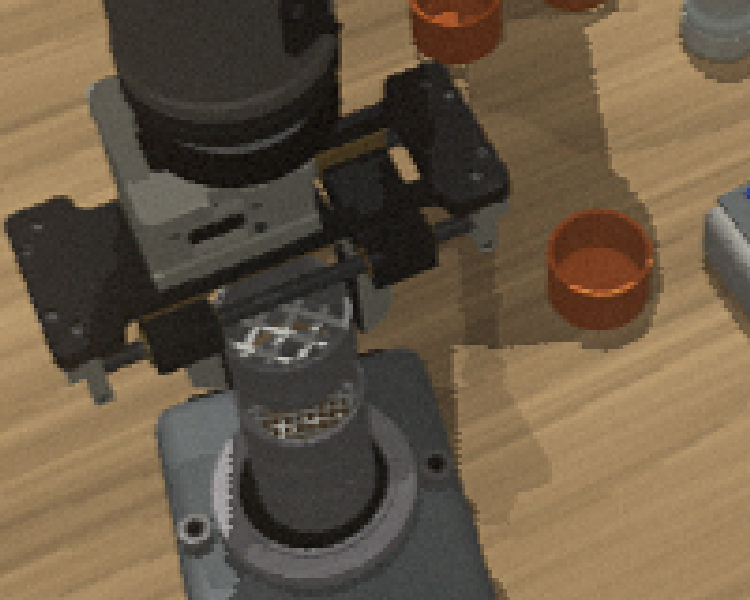

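Coarse sieve hangs in line above the medium (scene ≈ (258,290)); lowering.

```bash
python3 -m inch '1 0 -10 0 0;0 0 -6 0 0;0 0 -3 0 0;0 0 -3 0 0;0 0 -2 0 0;0 0 -2 0 0;0 0 -1 0 0;0 0 0 0 0';  python3 -c "
from h import *
state()"
```

```text
time: 19.78
tool_pos: [0.6415, -0.1824, 0.3593]
tool_rot: [-0.344, 1.57, -0.369]
contact_force: [-2.0, -0.2, 1.5]
opening: 0.0601
t 19.78 grasp [ 641.7 -182.5  200.3] x [ 0.001 -0.    -1.   ] jaw deg 88.6 open 60.1 F [-2.  -0.2  1.5] q [-0.39  0.64  1.15  0.    1.35 -1.94]
```

```bash
python3 -m inch '0 0 0 0 0.9;0 0 0 0 0.9;0 0 0 0 0.9;0 0 0 0 0.9;0 0 0 0 1;0 0 0 0 1'; python3 -m inch '0 0 20 0 1;0 0 35 0 1;-17 30 5 0 1;-17 30 0 0 1;-17 30 0 0 1;-17 30 0 0 1;-17 30 0 0 1;-17 30 0 0 1'; python3 -m inch '-17 29 0 0 1;-17 29 0 0 1;-17 29 0 0 1;-17 29 0 0 1;0 0 0 0 1;0 0 0 0 1'; python3 -c "
from h import *
g=state()
for n in('top','scene'):
    c=cams.read_camera(n); cv2.imwrite(f'pics/{n}10.png',c['color'][:,:,::-1])
a=cv2.imread('pics/top10.png')[115:175,365:430];b=cv2.imread('pics/scene10.png')[240:340,215:315]
a2=cv2.imread('pics/top10.png')[260:300,170:215];b2=cv2.imread('pics/scene10.png')[160:195,370:412]
R=lambda x:cv2.resize(x,(400,300),interpolation=0)
cv2.imwrite('pics/c10.png',np.vstack([np.hstack([R(a),R(b)]),np.hstack([cv2.resize(a2,(400,300),interpolation=0),R(b2)])]))
state()"
```

```text
time: 20.28
tool_pos: [0.6415, -0.1824, 0.3588]
tool_rot: [0.699, 1.571, 0.674]
contact_force: [0.5, -0.7, -0.0]
opening: 0.09
time: 20.95
tool_pos: [0.5384, -0.0012, 0.4189]
tool_rot: [0.301, 1.57, 0.276]
contact_force: [0.7, 0.5, 0.1]
opening: 0.0917
time: 21.45
tool_pos: [0.4708, 0.1147, 0.4192]
tool_rot: [0.022, 1.57, 0.0]
contact_force: [-0.4, -0.9, 0.5]
opening: 0.0917
t 21.45 grasp [471.  114.7 260.2] x [ 0.001  0.    -1.   ] jaw deg 88.8 open 91.7 F [-0.4 -0.9  0.5] q [ 0.08  0.26  1.61 -0.    1.28 -1.47]
t 21.55 grasp [472.  113.1 259.9] x [ 0.001 -0.    -1.   ] jaw deg 88.6 open 91.7 F [ 0.4 -0.1 -0.4] q [ 0.08  0.26  1.6  -0.    1.28 -1.47]
```

View pics/c10.png

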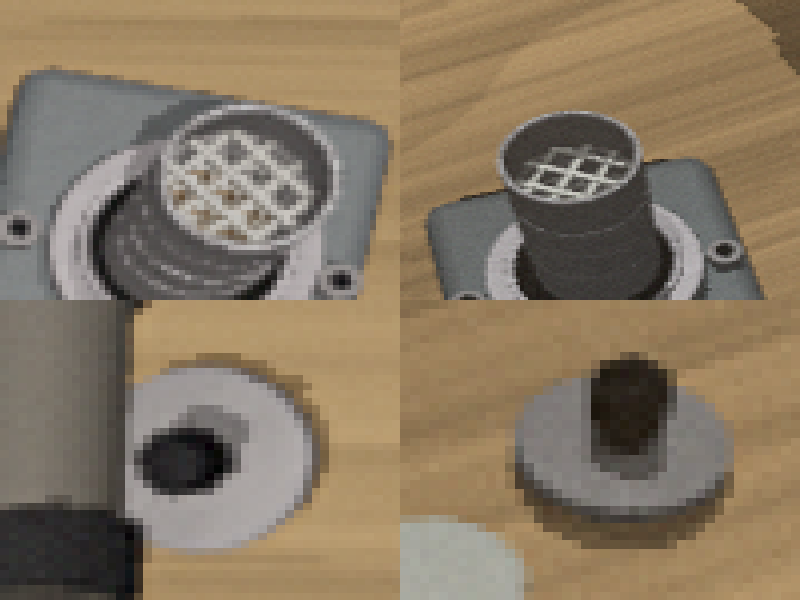

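The coarse sieve is nested straight (scene rim ≈ (258,291)). The lid, with its black knob, is at scene (393,176) and top (193,281).

```bash
python3 - <<'E'
from h import *
T=cams.read_camera("top");S=cams.read_camera("scene")
T=dict(T);T["color"]=cv2.imread("pics/top0.png")[:,:,::-1].copy()
for vm in(90,120):blob(T,193,281,20,.013,vmin=vm)
for vm in(60,80):blob(S,393,180,17,.013,vmin=vm)
print(ray(S,393.1,175.5,.014)*1000)
# knob in top: dark centroid
for c,u,v,r,z in((T,191,281,9,.036),(S,393,172,8,.031)):
    g=cv2.cvtColor(c["color"],cv2.COLOR_RGB2GRAY)[v-r:v+r,u-r:u+r]
    ys,xs=np.nonzero(g<60);print(len(xs),xs.mean()+u-r,ys.mean()+v-r,ray(c,xs.mean()+u-r,ys.mean()+v-r,z)*1000)
E
```

```text
[192.3 280.7] [24.5 25.4] [361.  295.3  13. ]
[192.1 280.7] [24.  24.5] [361.2 296.   13. ]
[392.8 176.7] [16.9 22.8] [363.  293.3  13. ]
[392.9 176.4] [15.9 22.9] [362.  294.2  13. ]
[360.26472226 295.813511    14.        ]
70 190.31428571428572 280.9714285714286 [361.53407129 293.84467268  36.        ]
76 393.4078947368421 171.93421052631578 [363.32262797 292.36591081  31.        ]
```

```bash
python3 -m inch '-19 30 0 0 1;-18 30 0 0 1;-18 30 0 0 1;-18 30 0 0 1;-18 30 0 0 1;-18 30 0 0 1;0 0 0 0 0.7;0 0 0 0 0.7'; python3 -m inch '0 0 -38 0 0.7;0 0 -38 0 0.7;0 0 -38 0 0.7;0 0 -38 0 0.7;0 0 -20 0 0.7;0 0 0 0 0.7;0 0 0 0 0.7'; python3 -c "
from h import *
g=state()
c=cams.read_camera('scene');cv2.imwrite('pics/scene11.png',c['color'][:,:,::-1])
cv2.imwrite('pics/c11.png',cv2.resize(cv2.imread('pics/scene11.png')[80:230,320:500],(720,600),interpolation=0))
state()"
```

```text
time: 22.32
tool_pos: [0.3625, 0.2941, 0.4186]
tool_rot: [-1.319, 1.571, -1.342]
contact_force: [-0.2, -0.0, -0.0]
opening: 0.0827
time: 22.9
tool_pos: [0.3637, 0.2924, 0.2463]
tool_rot: [-2.491, 1.569, -2.518]
contact_force: [0.4, -0.3, 0.6]
opening: 0.0646
t 22.9 grasp [363.4 292.2  87.3] x [-0.002 -0.001 -1.   ] jaw deg 88.4 open 64.6 F [ 0.4 -0.3  0.6] q [ 0.51  0.44  1.89 -0.    0.82 -1.03]
t 22.95 grasp [364.1 293.   88.5] x [ 0.001  0.    -1.   ] jaw deg 88.5 open 64.5 F [-0.1 -0.1 -0.4] q [ 0.51  0.44  1.88 -0.    0.82 -1.03]
```

View pics/c11.png

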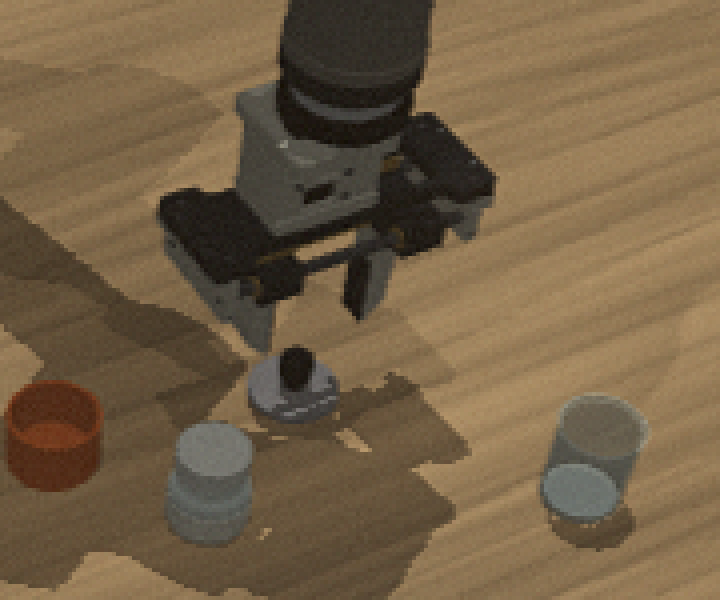

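The jaws straddle the knob (scene ≈ (394,172)), clear of jar and beaker. I'll finish the descent and grip.

```bash
python3 -m inch '-2 1 -25 0 0.7;0 0 -15 0 0.7;0 0 -8 0 0.7;0 0 -2 0 0.7;0 0 0 0 0.7;0 0 0 0 0.7'; python3 -m inch '0 0 0 0 0;0 0 0 0 0;0 0 0 0 0;0 0 0 0 0;0 0 0 0 0;0 0 0 0 0;0 0 0 0 0;0 0 0 0 0' 15; python3 -m inch '0 0 0 0 0;0 0 0 0 0'; python3 -c "
from h import *
g=state()"
```

```text
time: 23.45
tool_pos: [0.3611, 0.2948, 0.198]
tool_rot: [0.561, 1.568, 0.537]
contact_force: [-0.3, -1.0, 0.4]
opening: 0.0642
time: 24.12
tool_pos: [0.3605, 0.2946, 0.1967]
tool_rot: [2.758, 1.571, 2.733]
contact_force: [0.7, -0.5, 0.4]
opening: 0.0215
time: 24.28
tool_pos: [0.3605, 0.2946, 0.1967]
tool_rot: [2.812, 1.571, 2.787]
contact_force: [-0.7, -0.1, 0.6]
opening: 0.0214
t 24.28 grasp [360.5 294.6  37.7] x [-0.  0. -1.] jaw deg 88.6 open 21.4 F [-0.7 -0.1  0.6] q [ 0.52  0.53  1.93  0.    0.69 -1.03]
```

```bash
python3 -m inch '0 0 15 0 0;0 0 38 0 0;0 0 38 0 0;0 0 38 0 0;0 0 38 0 0;0 0 38 0 0;0 0 25 0 0;10 -17 0 0 0' 25; python3 -m inch '18 -31 0 0 0;18 -31 0 0 0;18 -31 0 0 0;18 -31 0 0 0;18 -31 0 0 0;18 -31 0 0 0;18 -31 0 0 0;18 -31 0 0 0';  python3 -m inch '18 -31 0 0 0;18 -31 0 0 0;18 -31 0 0 0;18 -31 0 0 0;18 -30 0 0 0;18 -30 0 0 0;15 -26 0 0 0;0 0 0 0 0'; python3 -m inch '0 0 0 0 0;0 0 0 0 0;0 0 0 0 0'; python3 -c "
from h import *
g=state()
for n in('top','scene'):
    c=cams.read_camera(n); cv2.imwrite(f'pics/{n}12.png',c['color'][:,:,::-1])
cv2.imwrite('pics/c12.png',cv2.resize(cv2.imread('pics/scene12.png')[190:350,180:380],(750,600),interpolation=0))
state()"
```

```text
time: 24.95
tool_pos: [0.3701, 0.2791, 0.4323]
tool_rot: [0.641, 1.56, 0.619]
contact_force: [0.2, 0.0, -0.2]
opening: 0.0214
time: 25.62
tool_pos: [0.515, 0.0278, 0.4265]
tool_rot: [2.756, 1.57, 2.731]
contact_force: [1.1, 1.1, -0.8]
opening: 0.0214
time: 26.28
tool_pos: [0.6388, -0.1855, 0.4245]
tool_rot: [-2.295, 1.569, -2.324]
contact_force: [-0.3, 0.2, -1.1]
opening: 0.0212
time: 26.53
tool_pos: [0.6372, -0.1794, 0.4268]
tool_rot: [2.317, 1.57, 2.293]
contact_force: [0.0, 0.7, -1.2]
opening: 0.0211
t 26.53 grasp [ 637.1 -179.3  267.8] x [-0.001  0.001 -1.   ] jaw deg 88.6 open 21.1 F [ 0.   0.7 -1.2] q [-0.39  0.59  1.06  0.    1.49 -1.94]
t 26.63 grasp [ 637.3 -179.2  268.3] x [ 0.  0. -1.] jaw deg 88.7 open 21.1 F [-0.3 -0.8 -1.2] q [-0.39  0.59  1.06  0.    1.49 -1.94]
```

View pics/c12.png

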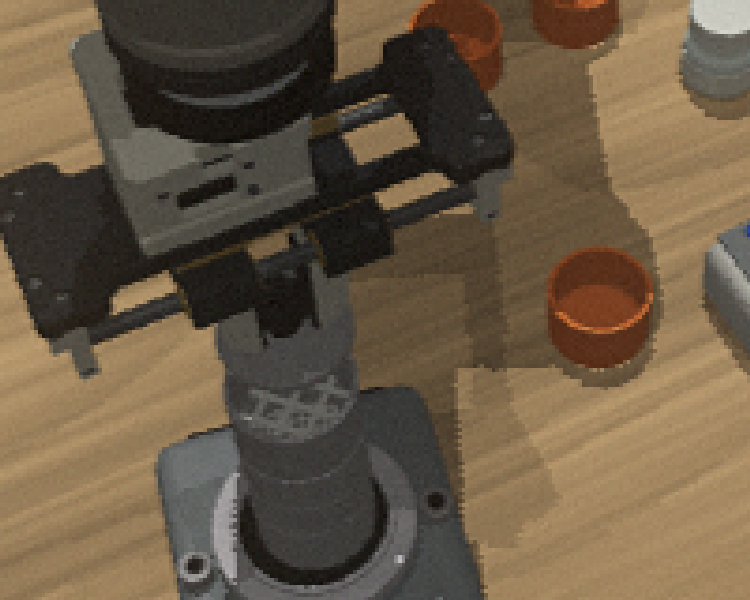

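The lid hangs just above the coarse sieve (scene ≈ (257,281)), but the arm is ~4 mm short in x and 3 mm off in y. I'll correct that before lowering.

```bash
python3 -m inch '4 -3 -6 0 0;0 0 -6 0 0;0 0 0 0 0;0 0 0 0 0;0 0 0 0 0'; python3 -c "
from h import *
g=state()
for n in('top','scene'):
    c=cams.read_camera(n); cv2.imwrite(f'pics/{n}13.png',c['color'][:,:,::-1])
cv2.imwrite('pics/c13.png',cv2.resize(cv2.imread('pics/scene13.png')[230:330,210:310],(600,600),interpolation=0))
state()"
```

```text
time: 27.05
tool_pos: [0.6415, -0.1834, 0.4146]
tool_rot: [2.532, 1.57, 2.507]
contact_force: [0.6, 0.4, 0.0]
opening: 0.021
t 27.05 grasp [ 641.5 -183.3  255.6] x [-0.  0. -1.] jaw deg 88.6 open 21.0 F [0.6 0.4 0. ] q [-0.39  0.61  1.06  0.    1.47 -1.94]
t 27.15 grasp [ 641.6 -183.4  255.9] x [ 0. -0. -1.] jaw deg 88.6 open 21.4 F [-0.8 -0.5 -1.2] q [-0.39  0.61  1.06  0.    1.47 -1.94]
```

View pics/c13.png

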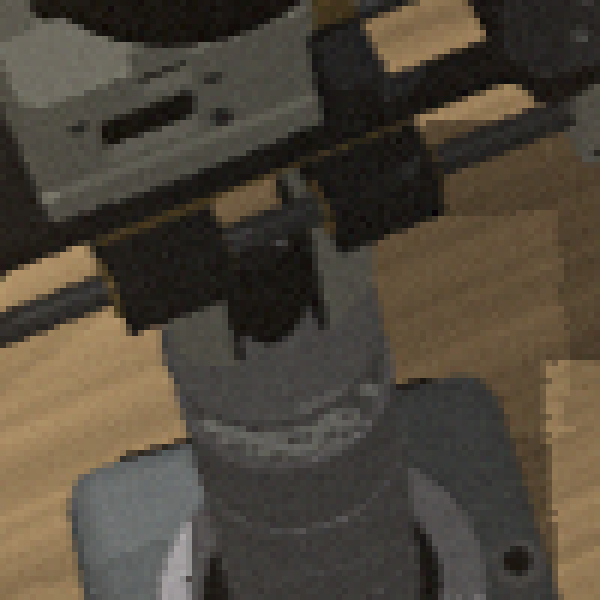

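```bash
python3 -m inch '0 1 -6 0 0;0 0 -4 0 0;0 0 -3 0 0;0 0 -2 0 0;0 0 -2 0 0;0 0 -1 0 0;0 0 -1 0 0;0 0 0 0 0'; python3 -c "
from h import *
g=state()"
```

```text
time: 27.82
tool_pos: [0.6415, -0.1824, 0.3959]
tool_rot: [-0.077, 1.57, -0.102]
contact_force: [0.0, -0.3, -1.0]
opening: 0.0215
t 27.82 grasp [ 641.6 -182.4  236.9] x [ 0. -0. -1.] jaw deg 88.6 open 21.5 F [ 0.  -0.3 -1. ] q [-0.39  0.62  1.09  0.    1.43 -1.94]
```

Still carrying the lid's weight at its nominal height; 1 mm more, then release and back off straight up.

```bash
python3 -m inch '0 0 -1 0 0;0 0 0 0 0;0 0 0 0 0'; python3 -m inch '0 0 0 0 0.4;0 0 0 0 0.4;0 0 0 0 0.6;0 0 0 0 0.6;0 0 0 0 0.6;0 0 0 0 0.6;0 0 0 0 0.6'; python3 -m inch '0 0 10 0 0.6;0 0 25 0 0.6;0 0 25 0 0.6;-20 20 0 0 0.6;-20 30 0 0 0.6;-20 30 0 0 0.6;-20 30 0 0 0.6;-20 30 0 0 0.6'; python3 -m inch '-20 30 0 0 0.6;-20 30 0 0 0.6;0 0 0 0 0.6;0 0 0 0 0.6'; python3 -c "
from h import *
g=state()
for n in('top','scene'):
    c=cams.read_camera(n); cv2.imwrite(f'pics/{n}14.png',c['color'][:,:,::-1])
a=cv2.imread('pics/top14.png')[110:190,360:440];b=cv2.imread('pics/scene14.png')[250:350,215:315]
cv2.imwrite('pics/c14.png',np.hstack([cv2.resize(a,(400,400),interpolation=0),cv2.resize(b,(400,400),interpolation=0)]))
"
```

```text
time: 28.07
tool_pos: [0.6415, -0.1824, 0.3957]
tool_rot: [-0.307, 1.569, -0.332]
contact_force: [-0.9, 0.5, 5.2]
opening: 0.0215
time: 28.65
tool_pos: [0.6415, -0.1825, 0.3946]
tool_rot: [2.293, 1.571, 2.268]
contact_force: [-0.2, 0.4, 0.3]
opening: 0.0545
time: 29.32
tool_pos: [0.5403, -0.0413, 0.4557]
tool_rot: [-0.017, 1.57, -0.043]
contact_force: [0.1, 0.4, 0.4]
opening: 0.0552
time: 29.65
tool_pos: [0.5007, 0.0188, 0.4563]
tool_rot: [-0.092, 1.568, -0.114]
contact_force: [0.2, -0.7, -0.2]
opening: 0.0551
t 29.65 grasp [501.1  18.8 297.3] x [ 0.002 -0.    -1.   ] jaw deg 88.7 open 55.1 F [ 0.2 -0.7 -0.2] q [-0.12  0.26  1.5   0.    1.38 -1.66]
```

View pics/c14.png

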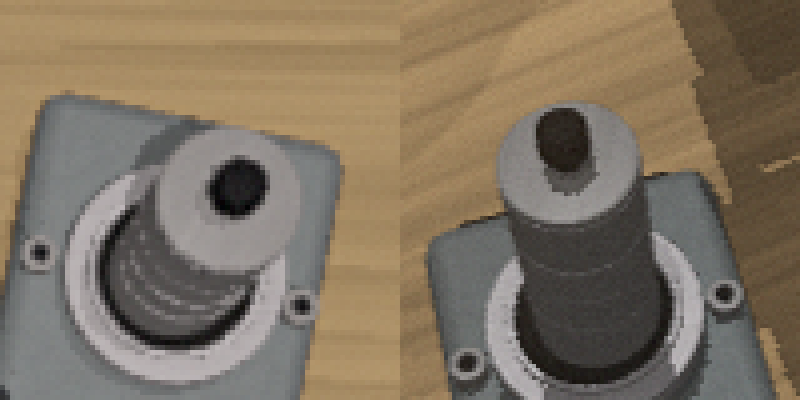

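View pics/scene14.png

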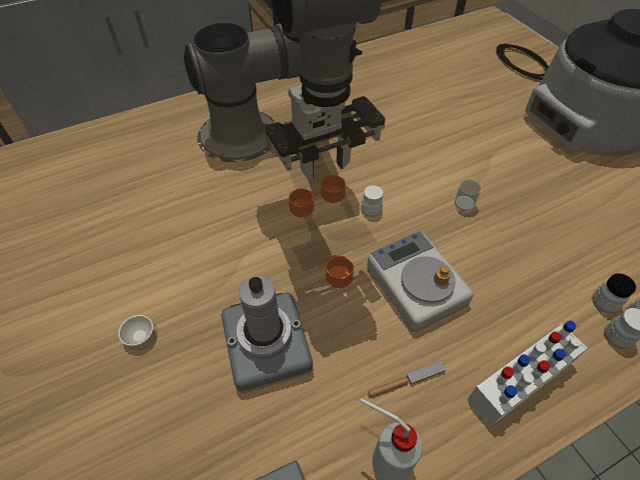

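The lid is flush on the stack (scene disc ≈ (258,290)); jar, beaker and dish are unmoved. One numeric height check next.

```bash
python3 - <<'E'
from h import *
T=cams.read_camera("top");S=cams.read_camera("scene")
# disc centres read from the crop (5x / 4x)
t=(360+229/5-.5,110+200/5-.5); s=(215+(569-400)/4-.5,250+162/4-.5)
for z in(.205,.213,.221): print(z,(ray(T,*t,z)*1000).round(1),(ray(S,*s,z)*1000).round(1))
Ti=cv2.imread("pics/top0.png")[:,:,::-1];Si=cv2.imread("pics/scene0.png")[:,:,::-1]
for n,A,B,(x,y) in(("jar",Si,S,(373,200)),("beaker",Si,S,(467,195)),("dish",Si,S,(137,332))):
    a=A[y-22:y+22,x-22:x+22].astype(int);b=B["color"][y-22:y+22,x-22:x+22].astype(int)
    sh=cv2.phaseCorrelate(a.mean(2),b.mean(2));print(n,np.round(sh[0],2),round(sh[1],2))
E
```

```text
0.205 [ 643.5 -181.8  205. ] [ 637.  -180.2  205. ]
0.213 [ 641.5 -180.3  213. ] [ 641.9 -181.3  213. ]
0.221 [ 639.5 -178.7  221. ] [ 646.9 -182.4  221. ]
jar [0.72 0.51] 0.79
beaker [0.55 0.48] 1.02
dish [0.51 0.54] 1.0
```

```bash
python3 -c "
from cell import workorder
print(workorder.hand_in())"
```

```text
the job is handed in; nothing more can be done
None
```

I built the stack on the shaker seat from the bottom up: steel pan, fine, medium and coarse sieves, then the lid. I backed the arm clear and handed the job in at about 30 s; hand-in gives no verdict.

**Height and position:** the last two-view check put the lid's disc top at z ≈ 213 mm, exactly the fully seated height. It is at about (641.7, −180.8) mm; the seat measured (640, −183.5) mm, and the cameras are good to about 2 mm.

**Fit:** every joint looked flush and straight in the pictures. The sideways offset between neighbouring parts was judged from the pictures and the arm's positions, not measured joint by joint.

**Bystanders:** jar, beaker and dish showed no real movement. An image comparison gave the same shift of about half a pixel for all three, a constant offset of the method.

**Disagreements:** camera and arm positions differed by up to about 2 mm at the stack, so I used the arm's positions for lining up. Before its final lowering the lid hung about 4 mm (x) and 3 mm (y) off; I corrected that first.

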